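# Clear the packing cradle and clamp the canister in it

## Task

The wooden packing cradle is taken up by a small footed cup: first lift the cup out and stand it gently on the round cork mat, its foot wholly on the mat. Then stand the tall lidded canister upright on the cradle's floor between the sliding fence and the stop, let it go, and slide the fence by its upright tab until the canister is clamped between fence and stop: lean on it with a firm, steady push for a moment, not so hard as to dent it, and leave the fence touching it. Leave the other ware on the table where it is.

Things in the scene. Friction and masses are not known exactly. Their poses are not given: they have to be found in the camera images.
- cup: small solid footed brass cup with a domed cover in one piece with it, 95 mm tall: round foot 56 mm across, thin stem, bowl 54 mm across with upright sides from 48 to 78 mm above its base (grip it there). It stands in the cradle between fence and stop. Origin: centre of its underside, z up.
- canister: tall round aluminium canister, lid fixed on: straight body 60 mm across up to 78 mm, lid rim 64 mm across from 78 to 84 mm, small knob on top at 105 mm. Stands on the table. Origin: centre of its underside, z up. Mass 0.2 to 0.4 kg. It dents if the fence presses on it with more than 45 N or if it is dropped.
- mat: round flat cork mat 130 mm across and 4 mm thick, fixed to the table. Origin: centre of its underside.
- cradle: fixed dark wooden cradle, 120 mm (x) by 370 mm (y, the sliding way). Origin: centre of underside, on the table. Floor 10 mm above the table; channel 96 mm wide between rails 14 mm higher than the floor. A fixed stop block, 84 mm wide, 55 mm tall above the floor, stands in it near the +y end; its face to the fence is somewhere from y = +115 to +145 mm (pegged in various holes, not measured).
- fence: dark wooden fence sliding along the cradle's y, same axes; origin level with the cradle's, under the middle of its tab, at cradle y = -145 to -115 mm at first; it can go to +75. About 3 N slides it; it stays where left. Upright grip tab 20 mm thick (y), 40 mm wide (x), free to grip 76 to 122 mm above the origin. Pressing face: upright plate 84 mm wide, 74 mm high, at y = +44 mm from the origin.
- pewter_pot: bystander: squat lidded steel pot, 90 mm across, 80 mm tall; leave alone
- brass_tin: bystander: low lidded brass tin, 72 mm across, 50 mm tall; leave alone
- footed_dish: bystander: wide footed brass dish, 96 mm across, 40 mm tall; leave alone
- bell_jar: bystander: bell-shaped aluminium piece, 80 mm across, 78 mm tall; leave alone
- spoon: bystander: steel spoon 150 mm long lying on the table; leave alone
- candle_cup: bystander: small steel candle stand, 60 mm across, 34 mm tall; leave alone
- ink_tin: bystander: tiny lidded brass tin, 48 mm across, 38 mm tall, in front of the cradle; leave alone
There are look-alikes about, which are no part of the job. Leave any blue look-alike of the cup alone.

How it is judged:
By the outcome, as a careful person would: the job done as asked, in the order asked, and still so for the second after the job is handed in, with the robot touching nothing.
It also fails if it takes over 72 s, if anything falls off the work surface, if the arm or the gripper's body presses on something with over 40 N, if the wrist force passes 120 N, or if a joint passes its speed limit or range.

## Robot

A 6-joint arm with a two-finger parallel gripper is mounted at the origin on the work surface. World frame = base frame: x ahead of the robot, y to its left, z up, the work surface at z = 0. Lengths are in mm, angles in degrees, forces in N, time in s.
With the tool pointing down it reaches from about 350 to 850 mm from the base axis. Payload 8.1 kg.
Tool frame: the origin (TCP) lies on the centre line of the jaws, within the pads' length; the fingertips stand 19 mm ahead of it and the grasp point (between the pads) is the TCP (r.tip_reach is the z of the fingertips in the tool frame, in mm); z points along the fingers, y is the line along which they close (so a half turn about z gives the same grasp; the last joint's range is limited). The gripper opens to 85 mm and grips with 20 to 120 N. Pads are 22 mm wide; open, the fingers measure 114 mm over their backs; the gripper's body (76 mm by 85 mm) begins 54 mm behind the grasp point. The pads swing forward as they close: fully open they stand 13 mm farther back than shut.
Start: joints at [-75.596, 7.471, 85.268, -0, 87.261, -4.893], TCP at [198.301, -566.288, 216.492] pointing down, gripper open.
Joint ranges: [-169.43, 169.43], [-51.17, 129.36], [1.28, 143.12], [-76.62, 256.62], [0, 156.53], [-152.29, 152.29]. Speed limits (degrees/s): [136.94, 136.94, 159.86, 180, 180, 180].

## Interface

Orientations are given as [roll, pitch, yaw] about the fixed x, y, z axes, in that order (R = Rz(yaw) Ry(pitch) Rx(roll)).
In Python, from bench import r gives the robot as it stands. The module is installed in compiled form; this text tells all that it offers.
- The arm moves only by the shell command python3 -m handwheel 'ROWS' [FORCE]. ROWS is JSON, a list of rows, each a list of 7 numbers: the shift along the tool's x, y, z in m, then the turn, a rotation vector about the tool's x, y, z in degrees, then the finger opening in m, from 0 to 0.0854. In form: [[tx, ty, tz, ax, ay, az, claw], ...]. A call has 1 to 8 rows; each row shifts and turns the commanded pose from where the row before left it, along the tool's axes as they then stand; what a row does not reach is not made up. A row lasts 1/12 s, in which the tool goes at most 41.7 mm and 7.16 degrees, less where a joint would pass 70% of its speed; a pose out of reach is approached as far as the arm can. A call with a gripper value outside its range is refused whole. The fingers move at their own pace and stop on an object; FORCE is the grip in N (left out, the last holds). Time passes only in rows, so rows that do not move let the fingers close. It gives the time, the measured TCP pose, the force, the opening and the grip force at its end, in the units of the state.
- r.sense(): the state, without advancing time (a new reading comes with each control period).
- r.snapshot(name): name is "scene" or "top" or "wrist"; returns (picture, depth): 400x640x3 uint8, blue, green, red; 400x640 float32, mm along the optical axis (not along the pixel's ray), 0 where there is no reading.
- r.calibration(name): a dict with "vfov" (degrees; the focal length in pixels is half the picture's height over the tangent of half this angle, whatever the lens; pixels are square), "cx", "cy" (the principal point, pixels), "rvec" (rotation vector, rad) and "tvec" (3), from world to camera coordinates, as OpenCV has them; the wrist camera has in their place "tool_from_camera" (4x4, takes a point from camera to tool coordinates, whose origin is the TCP and whose axes are the flange's). Camera axes: x right, y down, z forward; pixel columns grow to the right and rows downward; lengths in mm; the calibration is good to about 2 mm. A picture is of the moment at which its call begins: read the wrist's pose just before it. calibration takes no time and is no camera call.
- r.hand_in(): hands the job in; it is judged then, once.
The state is a dict: "time": time; "joint_pos": joint angles; "qd": joint speeds; "joint_efforts": joint torques, N m; "tool_pos": TCP position; "tcp_rot": TCP orientation; "ft_force": force on the tool from outside, world axes, zero at the start; "wrist_torque": the same for the moment, N m; "finger_gap": finger opening in mm; "grip_force": force on a finger pad.
Only numpy, scipy, OpenCV 4.12 (cv2) and the standard library are available. Lean on these libraries where they do the work, as an engineer would, in place of code of your own. Each camera call takes 0.05 s, during which the arm holds its last target. There are 200 camera calls.

## Working session

There is one attempt and no reset: what is moved stays moved. The work goes in short steps, Python scripts to look and compute and a shell command to move; the robot and the scene stay as the last step left them, time stands still between calls to the robot, and variables do not carry over. Pictures are saved under pics/ and viewed, at most 12 in all, crops included, and the job is handed in when it is done.

```bash
mkdir -p pics; cat > h.py <<'E'
import numpy as np, cv2
from bench import r
from scipy.spatial.transform import Rotation as R
def cam(n):
    c=r.calibration(n); f=200/np.tan(np.radians(c['vfov']/2))
    if 'rvec' in c:
        Rm=cv2.Rodrigues(np.array(c['rvec'],float))[0]; t=np.array(c['tvec'],float).ravel()
        return f,c['cx'],c['cy'],Rm.T,-Rm.T@t
    s=r.sense(); T=np.array(c['tool_from_camera']); Rt=R.from_euler('xyz',s['tcp_rot'],degrees=True).as_matrix()
    return f,c['cx'],c['cy'],Rt@T[:3,:3],Rt@T[:3,3]+np.array(s['tool_pos'])
def ray(C,u,v): return C[3]@np.array([(u-C[1])/C[0],(v-C[2])/C[0],1.])
def onz(C,u,v,z):
    d=ray(C,u,v); return C[4]+d*(z-C[4][2])/d[2]
def pts(C,D):
    v,u=np.mgrid[:D.shape[0],:D.shape[1]]
    P=np.stack([(u-C[1])/C[0]*D,(v-C[2])/C[0]*D,D],-1)@C[3].T+C[4]
    P[D<=0]=np.nan; return P
E
python3 - <<'E'
from h import *
print(r.sense())
for n in('scene','top','wrist'):
    C=cam(n); p,d=r.snapshot(n); cv2.imwrite(f'pics/{n}0.png',p); np.savez(f'{n}0',p=p,d=d); print(n,r.calibration(n),C[4].round(),d.min(),d.max())
E
```

```text
{'time': 0.0, 'joint_pos': array([-7.55977986e+01,  7.51514145e+00,  8.53302102e+01,  3.27744460e-04,
        8.72615255e+01, -4.89220961e+00]), 'qd': array([-0.00303412,  0.00727698, -0.0838861 , -0.0204963 , -0.0284233 ,
       -0.07035497]), 'joint_efforts': array([ 1.21492511e-03, -5.69396281e+01, -5.00548053e+01, -1.23489172e-04,
        1.48564309e-02,  2.23206814e-05]), 'tool_pos': array([ 198.13929544, -565.7217144 ,  215.43519034]), 'tcp_rot': array([-1.79893540e+02, -9.44078128e-03,  1.92943863e+01]), 'ft_force': array([-0.30458293,  0.08771652,  0.49670381]), 'wrist_torque': array([-0.02574145, -0.00931177,  0.01484518]), 'grip_force': 0.0, 'finger_gap': 85.68185617441144}
scene {'vfov': 51.07807131793568, 'cx': 316.91106955191935, 'cy': 203.0989353608028, 'rvec': array([ 1.39477355,  2.34107533, -0.74234355]), 'tvec': array([ 258.73023125, -357.44220216, 1640.61847848])} [1218.  356. 1129.] 0.0 3457.472
top {'vfov': 42.93537723301212, 'cx': 319.1743113887386, 'cy': 195.94463324452136, 'rvec': array([ 2.15413916, -2.20081781,  0.12084147]), 'tvec': array([   7.03929589,  568.2295411 , 1257.66357481])} [ 443.   13. 1307.] 0.0 2182.6865
wrist {'vfov': 71.18903327634662, 'cx': 321.14787608407966, 'cy': 199.21655240034048, 'tool_from_camera': array([[ 5.87175369e-04, -9.58593680e-01, -2.84776776e-01,
         7.16565927e+01],
       [ 9.99999824e-01,  5.37254852e-04,  2.53413080e-04,
         2.51280057e-01],
       [-8.99224721e-05, -2.84776875e-01,  9.58593826e-01,
        -1.57834293e+02],
       [ 0.00000000e+00,  0.00000000e+00,  0.00000000e+00,
         1.00000000e+00]])} [ 266. -543.  373.] 0.0 1496.0477
```

View pics/scene0.png

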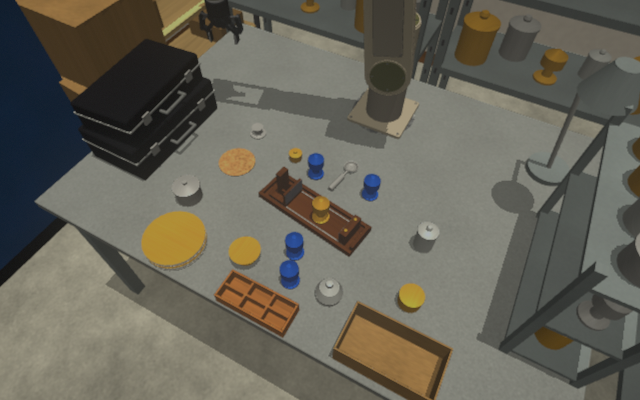

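View pics/top0.png

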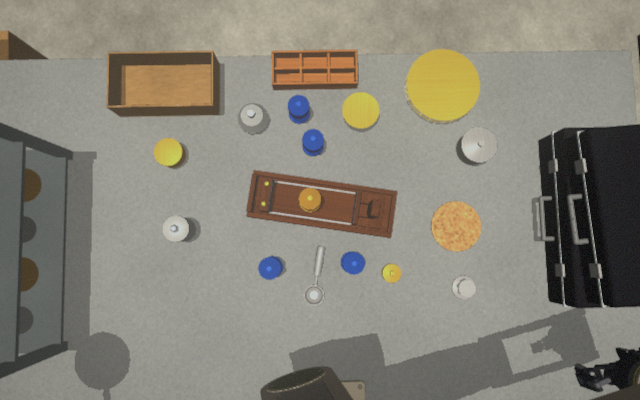

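Scene picture: brass cup in the cradle at (321,208), mat (237,161), canister candidate (427,236). The top picture shows the same at cup (310,200), mat (456,226) and canister (176,229).

Possible mix-ups (top pixels):
- **Cup:** blue look-alikes at (299,108), (313,142), (270,267) and (352,262). The brass one at (310,200) in the cradle fits.
- **Canister:** the bell jar (253,118), pot (479,145) and candle stand (464,288) are similar. The narrow tall one at (176,229) fits.
- **Mat:** the yellow disks at (443,85), (361,110) and (168,152) are similar. The cork texture at (456,226) fits.

```bash
cat > m.py <<'E'
from h import *
Z={n:np.load(f'{n}0.npz') for n in('scene','top')}
C={n:cam(n) for n in Z}
P={n:pts(C[n],Z[n]['d']) for n in Z}
def near(n,x,y,rad,z0,z1):
    q=P[n].reshape(-1,3); m=(np.hypot(q[:,0]-x,q[:,1]-y)<rad)&(q[:,2]>z0)&(q[:,2]<z1); return q[m]
for nm,(u,v) in dict(cup=(310,200),can=(176,229),mat=(456,226),bell=(253,118),pot=(479,145)).items():
    c=P['top'][v,u]; print(nm,'top px pt',c.round())
    for n in Z:
        q=near(n,c[0],c[1],75,3 if nm=='mat' else 40,200)
        if len(q):
            (cc,rr)=cv2.minEnclosingCircle(q[:,:2].astype(np.float32)); print('  ',n,len(q),'circ',np.round(cc,1),round(rr,1),'zmax',np.percentile(q[:,2],99).round(1),'ctr hi',q[q[:,2]>q[:,2].max()-12].mean(0).round(1))
# table height
for n in Z: q=near(n,500,-150,150,-15,1.5); print(n,'table z',np.median(q[:,2]))
# mat by colour
for n,(u,v) in dict(top=(456,226),scene=(237,161)).items():
    hsv=cv2.cvtColor(Z[n]['p'],cv2.COLOR_BGR2HSV); print(n,hsv[v,u])
    m=((hsv[...,1]>60)&(hsv[...,2]>120)).astype(np.uint8); k,l,s,ce=cv2.connectedComponentsWithStats(m); i=l[v,u]
    if not i: i=np.bincount(l[v-5:v+6,u-5:u+6].ravel())[1:].argmax()+1
    b,a,w,h=s[i][:4]; c=cv2.findContours((l==i).astype(np.uint8),0,1)[0][0]
    e=cv2.fitEllipse(c); print(' mat',s[i],e, onz(C[n],*e[0],4).round(1))
# cradle
q=P['top'].reshape(-1,3); hsv=cv2.cvtColor(Z['top']['p'],cv2.COLOR_BGR2HSV)
win=P['top'][165:245,240:405].reshape(-1,3)
rail=win[(win[:,2]>18)&(win[:,2]<30)]
print('cradle rect',cv2.minAreaRect(win[win[:,2]>6][:,:2].astype(np.float32)), 'rail z',np.median(rail[:,2]))
for n in('scene','top'):
    im=Z[n]['p']; 
    cr=im[150:280,230:400] if n=='scene' else im[150:255,230:415]
    cv2.imwrite(f'pics/crop_{n}.png',cv2.resize(cr,None,fx=4,fy=4,interpolation=cv2.INTER_CUBIC))
E
python3 m.py
```

```text
cup top px pt [552.  18. 105.]
   scene 287 circ [560.9  17.9] 28.7 zmax 106.4 ctr hi [562.7  21.  101. ]
   top 401 circ [558.4  18.4] 27.0 zmax 107.8 ctr hi [558.4  18.9 101.9]
can top px pt [490. 335. 104.]
   scene 456 circ [492.8 341.8] 33.6 zmax 105.1 ctr hi [496.1 340.5 102.7]
   top 629 circ [493.  341.1] 32.4 zmax 107.6 ctr hi [492.8 339.  104.3]
mat top px pt [ 486. -356.    0.]
   scene 377 circ [ 486.7 -354.8] 72.9 zmax 8.9 ctr hi [ 492.4 -355.     4.9]
   top 1438 circ [ 485.8 -356.2] 74.8 zmax 10.6 ctr hi [ 486.5 -354.8    5.6]
bell top px pt [763. 156.  63.]
   scene 375 circ [778.7 160.3] 32.8 zmax 77.2 ctr hi [777.2 161.5  74. ]
   top 491 circ [775.8 160.7] 33.3 zmax 80.3 ctr hi [775.1 160.4  76.4]
pot top px pt [ 683. -404.   68.]
   scene 553 circ [ 687.9 -407.8] 47.5 zmax 77.5 ctr hi [ 692.2 -402.8   74.3]
   top 1022 circ [ 686.7 -406.7] 45.6 zmax 80.3 ctr hi [ 687.3 -406.4   79.5]
scene table z -1.4901174023954127
top table z -0.7943223581949042
top [ 17 134 204]
 mat [ 431  201   51   51 2024] ((455.71649169921875, 225.89065551757812), (49.226253509521484, 50.54979705810547), 142.85511779785156) [ 486.  -354.4    4. ]
scene [ 16 141 173]
 mat [218 148  38  28 833] ((236.5092010498047, 161.556884765625), (27.225143432617188, 36.83509063720703), 80.45050811767578) [ 489.3 -353.8    4. ]
cradle rect ((550.4507446289062, -14.324752807617188), (424.1116943359375, 199.96035766601562), 89.63935852050781) rail z 24.366357934748294
```

View pics/crop_scene.png

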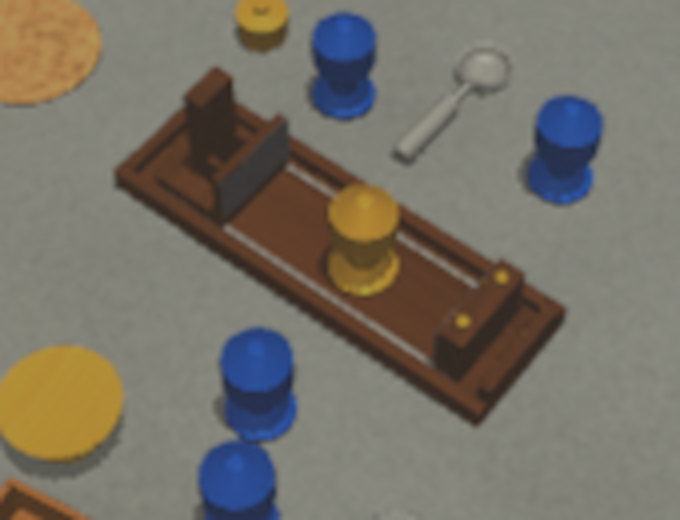

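The close crop shows the brass cup standing alone between fence and stop at crop (363,235). The blue ones are all outside the cradle, so the choice holds. Next I need the cradle's yaw and the fence and stop positions.

```bash
cat > m2.py <<'E'
from m import *
print('----')
for n,(x0,y0,x1,y1) in dict(top=(238,160,408,246),scene=(250,160,380,260)).items():
    im=Z[n]['p']; hsv=cv2.cvtColor(im,cv2.COLOR_BGR2HSV)
    m=np.zeros(im.shape[:2],np.uint8); s=((hsv[...,1]>90)&(hsv[...,2]<130)&((hsv[...,0]<15)|(hsv[...,0]>170)))
    m[y0:y1,x0:x1]=s[y0:y1,x0:x1]; 
    k,l,st,_=cv2.connectedComponentsWithStats(m); i=st[1:,4].argmax()+1
    p=P[n][l==i]; p=p[(p[:,2]>14)&(p[:,2]<32)]
    rc=cv2.minAreaRect(p[:,:2].astype(np.float32)); print(n,st[i],rc)
    if n=='top':
        c=np.array(rc[0]); a=rc[2]; a=a if rc[1][0]<rc[1][1] else a-90
        print('yaw',a)
a=np.radians(a); ex=np.array([np.cos(a),np.sin(a)]); ey=np.array([-np.sin(a),np.cos(a)])
for n in Z:
    q=P[n].reshape(-1,3); d=q[:,:2]-c; lx=d@ex; ly=d@ey
    w=(abs(lx)<70)&(abs(ly)<200)&(q[:,2]>35)
    for nm,s in dict(stop=w&(ly>90),tab=w&(ly<-60)&(q[:,2]>95),plate=w&(ly<-40)&(q[:,2]>50)&(q[:,2]<92),cup=w&(abs(ly)<80)&(q[:,2]>55)&(abs(ly-35)<40)).items():
        if s.sum()>3: print(n,nm,s.sum(),'y',np.percentile(ly[s],[2,50,98]).round(1),'x',np.percentile(lx[s],[2,50,98]).round(1),'z',np.percentile(q[s,2],[2,98]).round(1))
E
python3 m2.py | sed '1,/----/d'
```

```text
top [ 247  171  150   66 3536] ((549.7107543945312, -11.518936157226562), (366.06134033203125, 117.6178207397461), 80.40090942382812)
yaw -9.599090576171875
scene [ 259  176  112   79 2276] ((552.6602172851562, -11.384979248046875), (369.6280212402344, 123.17658233642578), 80.56713104248047)
scene stop 398 y [128.9 150.8 184.3] x [-38.    7.3  45.3] z [35.9 68.9]
scene tab 122 y [-133.6 -119.1 -113.7] x [-15.3   6.7  23.6] z [ 95.3 124.8]
scene plate 269 y [-130.5  -87.1  -78.5] x [-35.9   7.3  43.5] z [50.5 89.7]
scene cup 287 y [ 8.  38.3 57.5] x [-17.   13.7  31.2] z [ 58.9 105. ]
top stop 573 y [128.5 146.4 183.6] x [-41.1   0.6  43.3] z [36.4 70.6]
top tab 165 y [-134.5 -123.7 -114.9] x [-18.5   0.4  20.1] z [ 99.2 127.4]
top plate 262 y [-122.3  -87.4  -79.9] x [-37.9  -1.7  39.5] z [51.3 88.6]
top cup 401 y [ 7.3 30.8 54.7] x [-21.7   1.8  26.9] z [ 73.9 106.5]
```

View pics/crop_top.png

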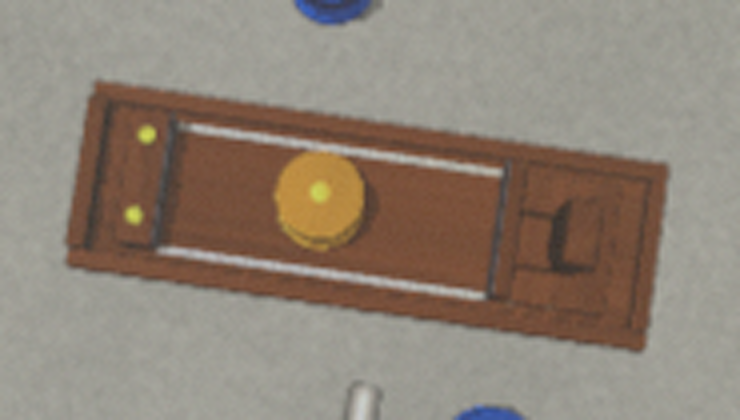

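Both views agree on the cradle: centre (551,-11), yaw about -9.5°, fence origin about -124, stop face about +129. The crop shows the cup free on all sides. I'll move over the cup.

```bash

python3 -m handwheel '[[0,0,0,0,0,-6.8,0.0854],[0,0,0,0,0,-6.8,0.0854],[0,0,0,0,0,-6.8,0.0854],[0,0,0,0,0,-6.8,0.0854],[0,0,0,0,0,-6.8,0.0854],[0,0,0,0,0,-6.8,0.0854],[0,0,0,0,0,-6.8,0.0854],[0,0,0,0,0,-6.8,0.0854]]' 40
python3 -m handwheel '[[0,0,0,0,0,-6.8,0.0854],[0.016,0.0065,0,0,0,0,0.0854],[0.032,0.013,0,0,0,0,0.0854],[0.032,0.013,0,0,0,0,0.0854],[0.032,0.013,0,0,0,0,0.0854],[0.032,0.013,0,0,0,0,0.0854],[0.032,0.013,0,0,0,0,0.0854],[0.032,0.013,0,0,0,0,0.0854]]'
python3 -m handwheel '[[0.032,0.013,0,0,0,0,0.0854],[0.032,0.013,0,0,0,0,0.0854],[0.032,0.013,0,0,0,0,0.0854],[0.032,0.013,0,0,0,0,0.0854],[0.032,0.013,0,0,0,0,0.0854],[0.032,0.013,0,0,0,0,0.0854],[0.032,0.013,0,0,0,0,0.0854],[0.032,0.013,0,0,0,0,0.0854]]'
python3 -m handwheel '[[0.032,0.013,0,0,0,0,0.0854],[0.032,0.013,0,0,0,0,0.0854],[0.032,0.013,0,0,0,0,0.0854],[0.016,0.0065,0,0,0,0,0.0854],[0,0,0,0,0,0,0.0854],[0,0,0,0,0,0,0.0854]]'
```

```text
time: 0.82
tool_pos: [198.3, -566.0, 216.0]
tcp_rot: [-180.0, -0.0, 74.0]
ft_force: [0.4, 0.8, 0.2]
finger_gap: 85.5
grip_force: 0.0
time: 1.48
tool_pos: [316.4, -373.5, 216.2]
tcp_rot: [-180.0, -0.0, 80.5]
ft_force: [1.0, -1.2, -0.2]
finger_gap: 85.5
grip_force: 0.0
time: 2.15
tool_pos: [461.3, -138.1, 216.4]
tcp_rot: [180.0, 0.0, 80.5]
ft_force: [1.5, -0.3, 0.2]
finger_gap: 85.6
grip_force: 0.0
time: 2.65
tool_pos: [524.1, -36.0, 216.0]
tcp_rot: [-179.9, 0.0, 80.6]
ft_force: [-0.6, 0.3, -0.9]
finger_gap: 85.3
grip_force: 0.0
```

```bash
cat > w.py <<'E'
from h import *
import sys
def shot(tag):
    C=cam('wrist'); p,d=r.snapshot('wrist'); cv2.imwrite(f'pics/{tag}.png',p); return C,p,pts(C,d),cv2.cvtColor(p,cv2.COLOR_BGR2HSV)
def totool(x,y):
    s=r.sense(); Rt=R.from_euler('xyz',s['tcp_rot'],degrees=True).as_matrix(); d=np.array([x,y,s['tool_pos'][2]])-s['tool_pos']; return (Rt.T@d).round(1)
E
python3 - <<'E'
from w import *
C,p,P,hsv=shot('w1')
q=P.reshape(-1,3); c=np.array([551,-11.5]); a=np.radians(-9.5); ex=np.array([np.cos(a),np.sin(a)]); ey=np.array([-np.sin(a),np.cos(a)])
d=q[:,:2]-c; lx=d@ex; ly=d@ey; w=(abs(lx)<75)&(abs(ly)<210)
print('floor z',np.nanmedian(q[w&(abs(lx)<30)&(ly>60)&(ly<120),2]))
for nm,s in dict(stop=w&(ly>90)&(q[:,2]>35),stoptop=w&(ly>90)&(q[:,2]>62),rails=w&(ly>-40)&(q[:,2]>17)&(q[:,2]<30),cup=w&(abs(ly-31)<45)&(q[:,2]>50),plate=w&(ly<-40)&(q[:,2]>50)).items():
    if s.sum()>5:
        print(nm,s.sum(),'y',np.percentile(ly[s],[1,50,99]).round(1),'x',np.percentile(lx[s],[1,99]).round(1),'z',np.percentile(q[s,2],[1,50,99]).round(1))
        if nm in('stoptop',): print(cv2.minAreaRect(q[s,:2].astype(np.float32)))
        if nm=='cup':
            for z0,z1 in((60,88),(93,98),(100,110)):
                k=s&(q[:,2]>z0)&(q[:,2]<z1); print('  cup',z0,cv2.minEnclosingCircle(q[k,:2].astype(np.float32)),q[k].mean(0).round(1))
E
```

```text
floor z 10.52224180489955
stop 2993 y [127.  135.1 149.1] x [-41.9  40.1] z [37.6 65.1 70.3]
stoptop 2373 y [127.1 137.9 149.1] x [-41.9  40.1] z [62.4 65.4 70.4]
((573.4159545898438, 124.8878173828125), (22.677387237548828, 83.8952865600586), 80.42325592041016)
rails 4136 y [-37.4  78.3 161.5] x [-60.3  58.8] z [17.6 24.3 27.3]
cup 14050 y [-13.5 -11.3  50.8] x [-60.6  21.4] z [ 89.2 319.3 332.6]
  cup 60 ((557.4147338867188, 17.725387573242188), 26.827987670898438) [552.9  25.9  87.2]
  cup 93 ((557.49951171875, 18.488826751708984), 22.88237762451172) [557.1  18.4  95.4]
  cup 100 ((556.947265625, 18.199981689453125), 14.29718017578125) [556.9  18.1 103.2]
plate 3031 y [-134.9 -115.9  -40.2] x [-65.7  39.5] z [ 51.1  76.4 305.6]
```

View pics/w1.png

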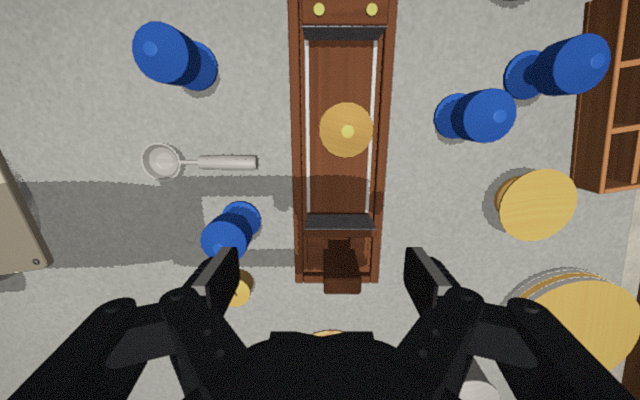

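The wrist view has the cup at (347,130), centred in the channel, with the stop at the top and the fence at (340,222). The refined cup position is (557.3,18.3). I'll shift over it, descend and grip.

```bash

python3 -m handwheel '[[0.02,0.008,0,0,0,0,0.0854],[0.02,0.008,0,0,0,0,0.0854],[0.019,0.008,0,0,0,0,0.0854],[0,0,0.015,0,0,0,0.0854],[0,0,0.02,0,0,0,0.0854],[0,0,0.02,0,0,0,0.0854],[0,0,0.02,0,0,0,0.0854],[0,0,0.02,0,0,0,0.0854]]'
python3 -m handwheel '[[0,0,0.02,0,0,0,0.0854],[0,0,0.02,0,0,0,0.0854],[0,0,0.01,0,0,0,0.0854],[0,0,0,0,0,0,0.07],[0,0,0,0,0,0,0.05],[0,0,0,0,0,0,0.045],[0,0,0,0,0,0,0.045],[0,0,0,0,0,0,0.045]]' 40
```

```text
time: 3.37
tool_pos: [557.2, 15.8, 120.7]
tcp_rot: [180.0, 0.0, 80.4]
ft_force: [0.1, 0.4, -0.6]
finger_gap: 84.7
grip_force: 0.0
time: 4.03
tool_pos: [558.7, 17.2, 73.9]
tcp_rot: [179.9, -0.0, 80.5]
ft_force: [-3.1, 1.4, 6.1]
finger_gap: 44.9
grip_force: 5.3
```

```bash
python3 - <<'E'
from w import *
C,p,P,hsv=shot('w2'); s=r.sense(); print(s['tool_pos'],s['finger_gap'],s['grip_force'],s['ft_force'],r.tip_reach)
sc=r.snapshot('scene')[0][160:260,260:390]
out=np.zeros((500,800,3),np.uint8); out[:400,:640]=p; 
cv2.imwrite('pics/w2.png',np.vstack([p[100:400,:],cv2.resize(sc,(390,300),interpolation=2).copy() if 0 else cv2.copyMakeBorder(cv2.resize(sc,(390,300),interpolation=cv2.INTER_CUBIC),0,0,0,250,0)]))
E
```

```text
[558.69981287  17.27712981  73.94461929] 44.85609114229548 5.265784040093422 [-4.40503898 -0.22780984  5.49052984] 19.0
```

View pics/w2.png

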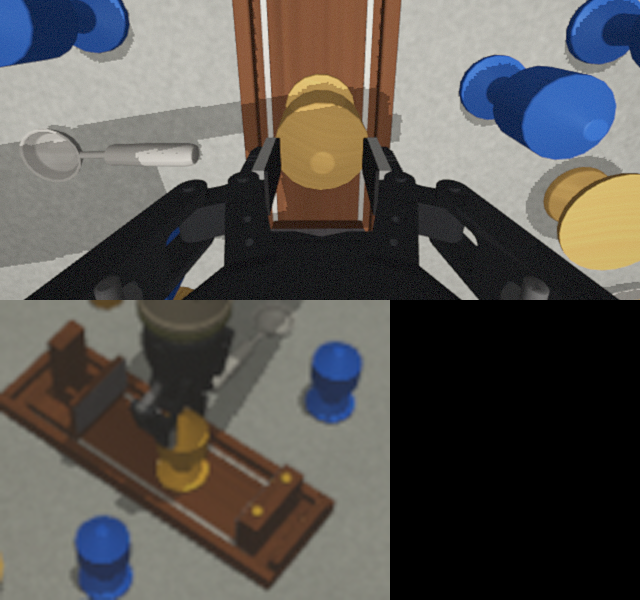

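The picture shows the cup still standing, but its bowl sits ahead of the pads (apex at 322,162), so it slipped forward as they closed. I'll open, retreat a little and re-measure.

```bash

python3 -m handwheel '[[0,0,0,0,0,0,0.07],[0,0,0,0,0,0,0.0854],[0,0,0,0,0,0,0.0854],[0,0,0,0,0,0,0.0854]]'
python3 - <<'E'
from w import *
C,p,P,hsv=shot('w3')
q=P.reshape(-1,3); H=hsv.reshape(-1,3); s=r.sense(); print(s['tool_pos'],s['tcp_rot'])
ye=(H[:,0]>12)&(H[:,0]<32)&(H[:,1]>100)&(np.hypot(q[:,0]-560,q[:,1]-30)<60)
for z0,z1 in((10,22),(60,88),(88,93),(93,98),(100,112)):
    k=ye&(q[:,2]>z0)&(q[:,2]<z1)
    if k.sum()>5: cc=cv2.minEnclosingCircle(q[k,:2].astype(np.float32)); print(z0,k.sum(),cc,q[k].max(0),totool(*cc[0]))
n=r.snapshot('top'); Pt=pts(cam('top'),n[1]).reshape(-1,3); h=cv2.cvtColor(n[0],cv2.COLOR_BGR2HSV).reshape(-1,3)
k=(h[:,0]>12)&(h[:,0]<32)&(h[:,1]>100)&(np.hypot(Pt[:,0]-560,Pt[:,1]-30)<60); print('top',k.sum(),Pt[k].min(0),Pt[k].max(0))
E
```

```text
time: 4.47
tool_pos: [557.9, 17.4, 71.9]
tcp_rot: [180.0, -0.0, 80.5]
ft_force: [0.1, 0.1, 0.1]
finger_gap: 85.1
grip_force: 0.0
[557.74400802  17.41025921  71.70175708] [ 1.79979443e+02 -2.07097126e-03  8.04987651e+01]
10 1327 ((559.66259765625, 30.43569564819336), 59.57524108886719) [611.0066578   87.31286086  21.96743814] [13.2 -0.3  0. ]
60 996 ((557.5595092773438, 17.88574981689453), 27.139183044433594) [583.92675562  44.99041619  87.98454934] [ 0.4 -0.3 -0. ]
88 2096 ((557.325439453125, 17.978572845458984), 26.977670669555664) [583.75872683  44.88186249  92.99755509] [ 0.5 -0.5 -0. ]
93 2006 ((557.3428344726562, 18.338550567626953), 22.378828048706055) [578.97665175  40.09844249  97.99745661] [ 0.8 -0.5 -0. ]
100 1711 ((557.6153564453125, 17.896129608154297), 43.54090881347656) [601.12236745  32.76946462 111.76677673] [ 0.5 -0.2 -0. ]
top 13 [518.63591652 -24.81569056   7.89876976] [548.28297223  77.24561011  17.27833685]
```

The cup never moved: it is right under the TCP. The grip at 45 mm with an upward force suggests the pads closed on the dome, higher than I assumed. I'll measure the fingertips in the depth picture.

```bash
python3 - <<'E'
from w import *
p,d=r.snapshot('wrist'); c=r.calibration('wrist'); T=np.array(c['tool_from_camera']); f=200/np.tan(np.radians(c['vfov']/2))
Q=pts((f,c['cx'],c['cy'],T[:3,:3],T[:3,3]),d); g=p.max(2)<110
for lo,hi in((25,48),(-48,-25)):
    m=(Q[...,1]>lo)&(Q[...,1]<hi)&(Q[...,2]<45)&(Q[...,2]>-80)&(abs(Q[...,0])<40)
    q=Q[m]; print(len(q))
    for a,b in((-60,-45),(-45,-30),(-30,-20),(-20,-10),(-10,0),(0,10),(10,25),(25,45)):
        k=q[(q[:,2]>a)&(q[:,2]<b)]
        if len(k): print(a,b,len(k),'x',np.percentile(k[:,0],[2,98]).round(1),'y',np.percentile(k[:,1],[2,98]).round(1))
E
cp pics/w3.png pics/w3v.png
```

```text
2401
-60 -45 838 x [-10.7  10.8] y [41.9 47.7]
-45 -30 583 x [-11.1  10.6] y [41.9 47.6]
-30 -20 31 x [-9.1  7.5] y [42.2 42.8]
-20 -10 30 x [-6.8  6.2] y [25.1 26.2]
2285
-60 -45 798 x [-11.1  10.8] y [-47.7 -42.7]
-45 -30 559 x [-11.   10.6] y [-47.6 -42.7]
-30 -20 32 x [-9.3  6.8] y [-43.5 -42.8]
-20 -10 66 x [-6.4  9.3] y [-26.8 -25.1]
```

View pics/w3v.png

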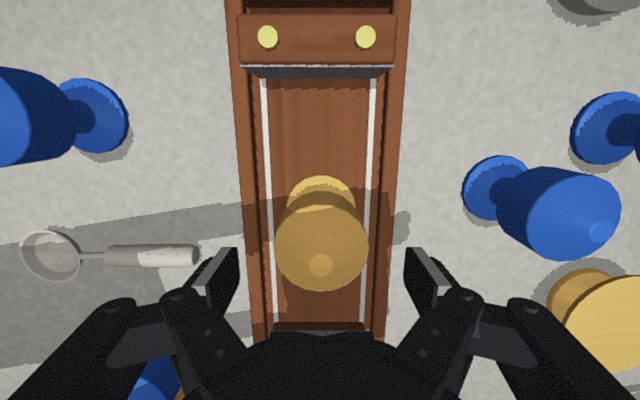

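The fingertips stand about 29 mm *behind* the reported TCP when open, not 6 mm ahead. So the true grasp point is about 35 mm higher than reported, and I'll allow for that from here. The cup is at (320,240), undisturbed. I'll go 40 mm lower and grip.

```bash

python3 -m handwheel '[[0,0,0.01,0,0,0,0.0854],[0,0,0.015,0,0,0,0.0854],[0,0,0.015,0,0,0,0.0854],[0,0,0,0,0,0,0.07],[0,0,0,0,0,0,0.05],[0,0,0,0,0,0,0.045],[0,0,0,0,0,0,0.045],[0,0,0,0,0,0,0.045]]' 40
```

```text
time: 5.28
tool_pos: [558.2, 17.4, 32.2]
tcp_rot: [179.9, -0.0, 80.5]
ft_force: [-0.7, 0.2, -2.4]
finger_gap: 53.0
grip_force: 42.2
```

Gripped at 53 mm with 42 N. Lift and carry to the mat.

```bash

python3 -m handwheel '[[0,0,-0.005,0,0,0,0.045],[0,0,-0.015,0,0,0,0.045],[0,0,-0.02,0,0,0,0.045],[0,0,-0.025,0,0,0,0.045],[0,0,-0.025,0,0,0,0.045],[0,0,-0.025,0,0,0,0.045],[0,0,-0.02,0,0,0,0.045],[0,0,-0.005,0,0,0,0.045]]' 60
python3 -m handwheel '[[-0.01,0,0,0,0,0,0.045],[-0.02,0,0,0,0,0,0.045],[-0.028,-0.001,0,0,0,0,0.045],[-0.028,-0.001,0,0,0,0,0.045],[-0.028,-0.001,0,0,0,0,0.045],[-0.028,-0.001,0,0,0,0,0.045],[-0.028,0,0,0,0,0,0.045],[-0.028,-0.001,0,0,0,0,0.045]]'
python3 -m handwheel '[[-0.028,-0.001,0,0,0,0,0.045],[-0.028,-0.001,0,0,0,0,0.045],[-0.028,-0.001,0,0,0,0,0.045],[-0.028,-0.001,0,0,0,0,0.045],[-0.028,0,0,0,0,0,0.045],[-0.02,0,0,0,0,0,0.045],[-0.01,0,0,0,0,0,0.045],[0,0,0,0,0,0,0.045]]'
python3 - <<'E'
from w import *
p,d=r.snapshot('top'); C=cam('top'); h=cv2.cvtColor(p,cv2.COLOR_BGR2HSV); print(totool(486.8,-354.5), r.sense()['tool_pos'],r.sense()['finger_gap'],r.sense()['ft_force'])
C,p,P,hsv=shot('w4')
E
```

```text
time: 5.95
tool_pos: [560.0, 17.3, 176.8]
tcp_rot: [179.6, -0.0, 80.5]
ft_force: [0.0, -0.3, -1.2]
finger_gap: 52.3
grip_force: 63.2
time: 6.62
tool_pos: [518.1, -178.5, 169.2]
tcp_rot: [-179.8, -0.0, 80.5]
ft_force: [0.7, -0.3, -2.7]
finger_gap: 52.7
grip_force: 63.2
time: 7.28
tool_pos: [486.1, -345.7, 169.5]
tcp_rot: [-179.9, -0.0, 80.3]
ft_force: [0.4, 0.5, -1.8]
finger_gap: 52.4
grip_force: 63.2
[-10.1   1.7  -0. ] [ 486.7660757  -344.27105558  169.74236924] 52.447901585177235 [-0.46344406  0.48962977 -2.05287444]
```

View pics/w4.png

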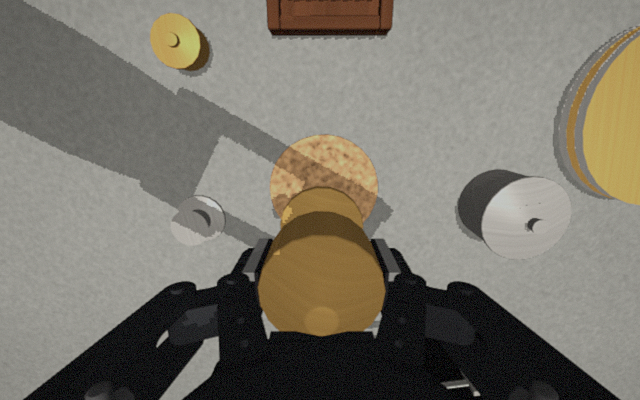

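The cup is held upright. The mat at (323,185) lies below and ahead, clear of the other things. I'll centre it and lower, slowing near the mat.

```bash

python3 -m handwheel '[[-0.01,0.002,0,0,0,0,0.045],[0,0,0.015,0,0,0,0.045],[0,0,0.022,0,0,0,0.045],[0,0,0.024,0,0,0,0.045],[0,0,0.024,0,0,0,0.045],[0,0,0.024,0,0,0,0.045],[0,0,0.018,0,0,0,0.045],[0,0,0.008,0,0,0,0.045]]'
python3 -m handwheel '[[0,0,0.004,0,0,0,0.045],[0,0,0.001,0,0,0,0.045],[0,0,0,0,0,0,0.045]]'
python3 -m handwheel '[[0,0,0.001,0,0,0,0.045],[0,0,0.001,0,0,0,0.045],[0,0,0,0,0,0,0.045]]'
```

```text
time: 8.05
tool_pos: [487.0, -352.0, 33.0]
tcp_rot: [-179.8, -0.1, 80.6]
ft_force: [-0.3, -0.1, -3.0]
finger_gap: 52.7
grip_force: 63.3
time: 8.3
tool_pos: [489.1, -354.6, 32.6]
tcp_rot: [179.9, 0.0, 80.5]
ft_force: [0.5, -0.5, -2.7]
finger_gap: 52.4
grip_force: 63.3
time: 8.55
tool_pos: [488.8, -354.7, 30.5]
tcp_rot: [179.9, 0.0, 80.5]
ft_force: [-0.3, -0.6, -2.2]
finger_gap: 52.9
grip_force: 63.3
```

```bash

python3 -m handwheel '[[0,0,0.001,0,0,0,0.045],[0,0,0.001,0,0,0,0.045],[0,0,0,0,0,0,0.045]]'|sed -n '2p;4p'
python3 -m handwheel '[[0,0,0.001,0,0,0,0.045],[0,0,0,0,0,0,0.045]]'|sed -n '2p;4p'
python3 -m handwheel '[[0,0,0.001,0,0,0,0.045],[0,0,0,0,0,0,0.045]]'|sed -n '2p;4p'
```

```text
tool_pos: [488.2, -354.2, 27.4]
ft_force: [-0.0, 0.2, -2.8]
tool_pos: [488.1, -354.2, 26.2]
ft_force: [0.2, -0.8, -1.5]
tool_pos: [488.4, -354.4, 25.9]
ft_force: [-1.1, 1.4, 1.4]
```

Contact: the force went from -2.8 to +1.4 N at the expected height. I'll release slowly and retreat up.

```bash

python3 -m handwheel '[[0,0,0,0,0,0,0.056],[0,0,0,0,0,0,0.06],[0,0,0,0,0,0,0.07],[0,0,0,0,0,0,0.0854],[0,0,0,0,0,0,0.0854],[0,0,-0.01,0,0,0,0.0854],[0,0,-0.025,0,0,0,0.0854],[0,0,-0.035,0,0,0,0.0854]]'
python3 -m handwheel '[[0,0,-0.035,0,0,0,0.0854],[0,0,-0.035,0,0,0,0.0854],[0,0,-0.01,0,0,0,0.0854],[0,0,0,0,0,0,0.0854]]'
python3 - <<'E'
from w import *
C,p,P,hsv=shot('w5'); q=P.reshape(-1,3);H=hsv.reshape(-1,3)
k=(np.hypot(q[:,0]-488,q[:,1]+354)<45)&(H[:,1]>80)
for a,b in((82,88),(95,110)):
    m=k&(q[:,2]>a)&(q[:,2]<b); print(m.sum(),cv2.minEnclosingCircle(q[m,:2].astype(np.float32)),q[m,2].max())
print(r.sense()['tool_pos'],totool(493,341))
E
```

```text
time: 9.8
tool_pos: [486.1, -352.4, 93.2]
tcp_rot: [-179.7, -0.2, 80.5]
ft_force: [0.3, 0.3, -0.7]
finger_gap: 85.3
grip_force: 0.0
time: 10.13
tool_pos: [490.6, -356.2, 181.7]
tcp_rot: [179.6, 0.3, 80.5]
ft_force: [-0.4, 0.6, 0.6]
finger_gap: 85.7
grip_force: 0.0
961 ((488.2002868652344, -353.9442138671875), 26.710905075073242) 87.99856314191848
485 ((487.5001220703125, -353.98388671875), 12.69201946258545) 101.2403876424979
[ 489.48971285 -355.26063499  178.47035205] [ 687.3 -111.5   -2.3]
```

The cup stands upright at (488,-354) on the mat. On to the canister.

```bash

python3 -m handwheel '[[0.015,-0.0025,0,0,0,0,0.0854],[0.025,-0.004,0,0,0,0,0.0854],[0.03,-0.005,0,0,0,0,0.0854],[0.03,-0.005,0,0,0,0,0.0854],[0.03,-0.005,0,0,0,0,0.0854],[0.03,-0.005,0,0,0,0,0.0854],[0.03,-0.005,0,0,0,0,0.0854],[0.03,-0.005,0,0,0,0,0.0854]]'|head -2
python3 -m handwheel '[[0.03,-0.005,0,0,0,0,0.0854],[0.03,-0.005,0,0,0,0,0.0854],[0.03,-0.005,0,0,0,0,0.0854],[0.03,-0.005,0,0,0,0,0.0854],[0.03,-0.005,0,0,0,0,0.0854],[0.03,-0.005,0,0,0,0,0.0854],[0.03,-0.005,0,0,0,0,0.0854],[0.03,-0.005,0,0,0,0,0.0854]]'|head -2
python3 -m handwheel '[[0.03,-0.005,0,0,0,0,0.0854],[0.03,-0.005,0,0,0,0,0.0854],[0.03,-0.005,0,0,0,0,0.0854],[0.03,-0.005,0,0,0,0,0.0854],[0.025,-0.004,0,0,0,0,0.0854],[0.015,-0.0025,0,0,0,0,0.0854],[0,0,0,0,0,0,0.0854],[0,0,0,0,0,0,0.0854]]'
python3 - <<'E'
from w import *
C,p,P,hsv=shot('w6'); q=P.reshape(-1,3)
k=(np.hypot(q[:,0]-493,q[:,1]-341)<60)
for a,b in((50,77),(76,88),(80,88),(98,112)):
    m=k&(q[:,2]>a)&(q[:,2]<b)
    if m.sum()>5: print(a,m.sum(),cv2.minEnclosingCircle(q[m,:2].astype(np.float32)),np.median(q[m,2]),q[m,2].max())
print(r.sense()['tool_pos'],totool(493,341))
E
```

```text
time: 10.85
tool_pos: [487.1, -129.4, 173.3]
time: 11.52
tool_pos: [487.2, 113.4, 173.4]
time: 12.18
tool_pos: [487.7, 274.3, 173.3]
tcp_rot: [-179.8, 0.1, 80.6]
ft_force: [0.8, -0.4, -0.6]
finger_gap: 85.4
grip_force: 0.0
76 1411 ((491.99383544921875, 340.16363525390625), 31.84132957458496) 86.22944857249246 87.99956104757791
80 1411 ((491.99383544921875, 340.16363525390625), 31.84132957458496) 86.22944857249246 87.99956104757791
98 390 ((491.7007141113281, 340.1434020996094), 8.685978889465332) 104.62809477200263 107.59736800396863
[488.06937094 273.58644827 173.7112922 ] [67.3 -6.2 -0.1]
```

View pics/w6.png

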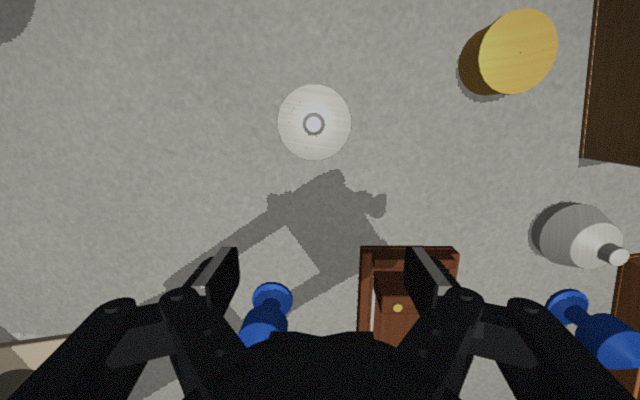

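The canister's lid is at (314,123), alone, centred at (491.9,340.2). One check of the finger length and palm depth before choosing the grip height.

```bash
python3 - <<'E'
from w import *
p,d=r.snapshot('wrist'); c=r.calibration('wrist'); T=np.array(c['tool_from_camera']); f=200/np.tan(np.radians(c['vfov']/2))
Q=pts((f,c['cx'],c['cy'],T[:3,:3],T[:3,3]),d)
q=Q[(Q[...,2]<0)&(abs(Q[...,0])<25)&(abs(Q[...,1])<60)]
for a in range(-130,0,6):
    k=q[(q[:,2]>=a)&(q[:,2]<a+6)]
    if len(k): print(a,len(k),'|y|',np.percentile(abs(k[:,1]),[1,10,50,99]).round(1),'x',np.percentile(k[:,0],[2,98]).round(1))
E
```

```text
-118 3206 |y| [ 7.5  9.5 15.6 24.6] x [16.9 20. ]
-112 5050 |y| [ 0.3  3.6 19.5 59.7] x [ 8.2 19.4]
-106 6100 |y| [ 0.3  3.6 23.8 59.9] x [ 1.8 17.2]
-100 5809 |y| [ 0.5  4.5 26.5 59.9] x [-3.6 17.1]
-94 3031 |y| [ 0.6  4.7 29.2 59.9] x [-9.9 16.9]
-88 1586 |y| [10.1 35.1 48.8 60. ] x [-10.9  16.2]
-82 3210 |y| [38.4 43.  53.1 59.6] x [-8.5 12. ]
-76 918 |y| [41.4 44.2 49.7 59.8] x [ 5.9 13.2]
-70 706 |y| [41.9 42.5 44.6 54.2] x [ 0.7 11.6]
-64 744 |y| [41.9 42.2 43.3 55.7] x [-4.7 10.8]
-58 881 |y| [41.9 42.2 43.2 56.2] x [-10.6  10.7]
-52 767 |y| [41.9 42.3 43.2 56.1] x [-11.   10.7]
-46 697 |y| [41.9 42.3 43.2 56.3] x [-10.5  10.6]
-40 564 |y| [42.  42.2 43.1 55.5] x [-10.6  10.7]
-34 293 |y| [42.  42.2 42.9 48.6] x [-10.8  10.4]
-28 3 |y| [42.7 42.7 42.7 43.2] x [-8.  -1.1]
```

The palm starts about 88 mm behind the reported TCP, and the pads span roughly -29 to -67. Gripping below the rim would press the palm on the knob. I'll centre the pads on the 64 mm lid rim instead: reported z about 33, palm 15 mm above the knob.

```bash

python3 -m handwheel '[[0.016,-0.002,0,0,0,0,0.0854],[0.025,-0.0025,0,0,0,0,0.0854],[0.025,-0.0025,0,0,0,0,0.0854],[0,0,0.01,0,0,0,0.0854],[0,0,0.02,0,0,0,0.0854],[0,0,0.025,0,0,0,0.0854],[0,0,0,0,0,0,0.0854],[0,0,0,0,0,0,0.0854]]'
python3 - <<'E'
from w import *
C,p,P,hsv=shot('w7'); q=P.reshape(-1,3)
k=(np.hypot(q[:,0]-492,q[:,1]-341)<45)
for a,b in((80,88),(98,112)):
    m=k&(q[:,2]>a)&(q[:,2]<b)
    if m.sum()>5: cc=cv2.minEnclosingCircle(q[m,:2].astype(np.float32)); print(a,m.sum(),cc,np.median(q[m,2]),totool(*cc[0]))
print(r.sense()['tool_pos'])
E
```

```text
time: 12.95
tool_pos: [491.7, 338.4, 118.5]
tcp_rot: [-179.8, 0.2, 80.4]
ft_force: [-0.1, -0.3, 0.1]
finger_gap: 85.1
grip_force: 0.0
80 1797 ((491.8478088378906, 340.4664306640625), 31.863338470458984) 86.14377114243248 [ 1.  -1.3  0. ]
98 494 ((491.7583923339844, 340.497802734375), 8.750555992126465) 104.72150271621301 [ 1.  -1.4  0. ]
[492.94337866 339.26772635 120.43458777]
```

```bash

python3 -m handwheel '[[0.001,-0.001,0.02,0,0,0,0.0854],[0,0,0.025,0,0,0,0.0854],[0,0,0.025,0,0,0,0.0854],[0,0,0.015,0,0,0,0.0854],[0,0,0,0,0,0,0.075],[0,0,0,0,0,0,0.058],[0,0,0,0,0,0,0.055],[0,0,0,0,0,0,0.055]]' 40
python3 -m handwheel '[[0,0,0,0,0,0,0.055],[0,0,0,0,0,0,0.055]]'
```

```text
time: 13.67
tool_pos: [493.8, 342.3, 37.9]
tcp_rot: [179.8, -0.1, 80.5]
ft_force: [0.7, 0.6, -2.1]
finger_gap: 62.0
grip_force: 43.9
time: 13.83
tool_pos: [493.3, 342.2, 37.2]
tcp_rot: [179.9, -0.1, 80.5]
ft_force: [-0.9, 0.0, 2.8]
finger_gap: 61.9
grip_force: 44.3
```

Gripped on the rim (62 mm reading, 44 N). Lift and carry over the cradle.

```bash

python3 -m handwheel '[[0,0,-0.005,0,0,0,0.055],[0,0,-0.01,0,0,0,0.055],[0,0,-0.02,0,0,0,0.055],[0,0,-0.025,0,0,0,0.055],[0,0,-0.025,0,0,0,0.055],[0,0,-0.02,0,0,0,0.055],[0,0,-0.005,0,0,0,0.055],[-0.01,0.005,0,0,0,0,0.055]]'
python3 -m handwheel '[[-0.02,0.01,0,0,0,0,0.055],[-0.028,0.0125,0,0,0,0,0.055],[-0.028,0.0125,0,0,0,0,0.055],[-0.028,0.0125,0,0,0,0,0.055],[-0.028,0.0125,0,0,0,0,0.055],[-0.028,0.0125,0,0,0,0,0.055],[-0.028,0.0125,0,0,0,0,0.055],[-0.025,0.0125,0,0,0,0,0.055]]'
python3 -m handwheel '[[-0.02,0.0085,0,0,0,0,0.055],[-0.008,0.0045,0,0,0,0,0.055],[0,0,0,0,0,0,0.055],[0,0,0,0,0,0,0.055]]'
python3 - <<'E'
from w import *
print(r.sense()['tool_pos']); C,p,P,hsv=shot('w8'); q=P.reshape(-1,3)
c=np.array([551,-11.5]); a=np.radians(-9.5); ex=np.array([np.cos(a),np.sin(a)]); ey=np.array([-np.sin(a),np.cos(a)])
d=q[:,:2]-c; lx=d@ex; ly=d@ey; w=(abs(lx)<75)&(abs(ly)<210)
s=w&(ly>90)&(q[:,2]>62)&(q[:,2]<70); print('stop',s.sum(),cv2.minAreaRect(q[s,:2].astype(np.float32)),np.percentile(ly[s],[1,99]),np.percentile(lx[s],[1,99]))
for a,b in((150,190),(183,197),(203,215)):
    m=(np.hypot(q[:,0]-565,q[:,1]-74)<36)&(q[:,2]>a)&(q[:,2]<b)
    if m.sum()>5: cc=cv2.minEnclosingCircle(q[m,:2].astype(np.float32)); print(a,m.sum(),cc,(np.array(cc[0])-c)@np.c_[ex,ey],np.median(q[m,2]))
E
```

```text
time: 14.5
tool_pos: [496.5, 333.0, 148.5]
tcp_rot: [179.8, -0.2, 80.6]
ft_force: [0.5, 0.8, -2.0]
finger_gap: 61.9
grip_force: 44.3
time: 15.17
tool_pos: [555.3, 102.1, 143.4]
tcp_rot: [-179.8, 0.1, 80.5]
ft_force: [0.7, 0.3, -2.6]
finger_gap: 61.5
grip_force: 44.3
time: 15.5
tool_pos: [563.9, 74.8, 144.2]
tcp_rot: [-179.9, -0.0, 80.4]
ft_force: [-0.5, 0.5, -2.7]
finger_gap: 62.0
grip_force: 44.3
[563.87224677  74.79593429 144.21278118]
stop 3014 ((573.31982421875, 126.42637634277344), (24.953758239746094, 84.04994201660156), 80.47052001953125) [127.33713525 152.13587535] [-41.61307314  40.1675062 ]
150 2182 ((566.2034301757812, 81.40396118164062), 34.53166961669922) [-0.33865209 94.13912899] 172.0896617306506
183 6738 ((565.3118896484375, 75.86433410644531), 35.45793914794922) [-0.30366349 88.52832794] 193.9332985514407
203 1765 ((565.932861328125, 82.92623901367188), 34.75530242919922) [-0.85675856 95.59587296] 211.24636164641896
```

View pics/w8.png

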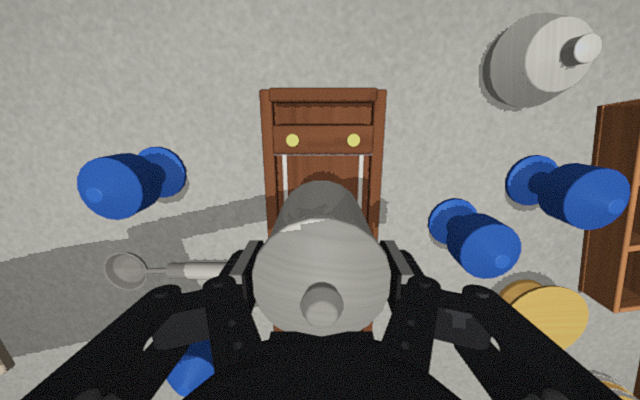

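The canister hangs upright, centred in the channel. The stop's face is at row 152, leaving about 8 mm of gap. I'll lower it, slowing near the floor.

```bash

python3 -m handwheel '[[0,0,0.01,0,0,0,0.055],[0,0,0.02,0,0,0,0.055],[0,0,0.024,0,0,0,0.055],[0,0,0.02,0,0,0,0.055],[0,0,0.01,0,0,0,0.055],[0,0,0.006,0,0,0,0.055],[0,0,0,0,0,0,0.055],[0,0,0,0,0,0,0.055]]'|sed -n '2p;4p'
python3 -m handwheel '[[0,0,0.001,0,0,0,0.055],[0,0,0.001,0,0,0,0.055],[0,0,0,0,0,0,0.055]]'|sed -n '2p;4p'
python3 -m handwheel '[[0,0,0.001,0,0,0,0.055],[0,0,0.001,0,0,0,0.055],[0,0,0,0,0,0,0.055]]'|sed -n '2p;4p'
```

```text
tool_pos: [565.1, 75.5, 56.0]
ft_force: [0.3, -0.7, -2.3]
tool_pos: [565.5, 75.0, 54.5]
ft_force: [-0.6, 0.5, -2.2]
tool_pos: [564.6, 75.0, 51.4]
ft_force: [-0.7, 0.1, -1.0]
```

```bash

python3 -m handwheel '[[0,0,0.001,0,0,0,0.055],[0,0,0.001,0,0,0,0.055],[0,0,0,0,0,0,0.055]]'|sed -n '2p;4p'
python3 -m handwheel '[[0,0,0.001,0,0,0,0.055],[0,0,0,0,0,0,0.055],[0,0,0,0,0,0,0.055]]'|sed -n '2p;4p'
python3 -m handwheel '[[0,0,0.001,0,0,0,0.055],[0,0,0,0,0,0,0.055],[0,0,0,0,0,0,0.055]]'|sed -n '2p;4p'
```

```text
tool_pos: [564.5, 75.0, 49.2]
ft_force: [-0.1, 0.9, -3.5]
tool_pos: [564.6, 75.0, 48.4]
ft_force: [-0.2, -0.2, -2.0]
tool_pos: [564.6, 75.0, 47.4]
ft_force: [-0.7, -0.3, -2.7]
```

```bash

python3 -m handwheel '[[0,0,0.001,0,0,0,0.055],[0,0,0,0,0,0,0.055],[0,0,0,0,0,0,0.055]]'|sed -n '2p;4p'
python3 -m handwheel '[[0,0,0.0005,0,0,0,0.055],[0,0,0,0,0,0,0.055]]'|sed -n '2p;4p'
```

```text
tool_pos: [564.9, 75.1, 47.2]
ft_force: [-3.1, 0.5, 6.2]
tool_pos: [565.0, 75.1, 47.2]
ft_force: [-6.8, -0.0, 9.6]
```

Contact on the floor at the expected height. Release, rise, then go over to the fence tab and turn 90°.

```bash

python3 -m handwheel '[[0,0,-0.0005,0,0,0,0.064],[0,0,0,0,0,0,0.068],[0,0,0,0,0,0,0.075],[0,0,0,0,0,0,0.0854],[0,0,0,0,0,0,0.0854],[0,0,-0.01,0,0,0,0.0854],[0,0,-0.02,0,0,0,0.0854],[0,0,-0.03,0,0,0,0.0854]]'
python3 -m handwheel '[[0,0,-0.03,0,0,0,0.0854],[0,0,-0.02,0,0,0,0.0854],[-0.02,0,0,0,0,0,0.0854],[-0.03,0,0,0,0,0,0.0854],[-0.036,0,0,0,0,0,0.0854],[-0.036,0,0,0,0,0,0.0854],[-0.036,0,0,0,0,0,0.0854],[-0.034,0,0,0,0,0,0.0854]]'
python3 -m handwheel '[[-0.02,0,0,0,0,0,0.0854],[0,0,0,0,0,6.9,0.06],[0,0,0,0,0,6.9,0.06],[0,0,0,0,0,6.9,0.06],[0,0,0,0,0,6.9,0.06],[0,0,0,0,0,6.9,0.06],[0,0,0,0,0,6.9,0.06],[0,0,0,0,0,6.9,0.06]]'
python3 -m handwheel '[[0,0,0,0,0,6.9,0.06],[0,0,0,0,0,6.9,0.06],[0,0,0,0,0,6.9,0.06],[0,0,0,0,0,6.9,0.06],[0,0,0,0,0,6.9,0.06],[0,0,0,0,0,6.9,0.06],[0,0,0,0,0,0.3,0.06],[0,0,0,0,0,0,0.06]]'
python3 - <<'E'
from w import *
c=np.array([551,-11.5]); a=np.radians(-9.5); ex=np.array([np.cos(a),np.sin(a)]); ey=np.array([-np.sin(a),np.cos(a)])
for n in('wrist','top','scene'):
    C=cam(n); p,d=r.snapshot(n); cv2.imwrite(f'pics/t_{n}.png',p); q=pts(C,d).reshape(-1,3)
    dd=q[:,:2]-c; lx=dd@ex; ly=dd@ey; w=(abs(lx)<50)
    for nm,s in dict(can=w&(ly>50)&(ly<125)&(q[:,2]>75),tab=w&(ly<-100)&(ly>-150)&(q[:,2]>100)&(q[:,2]<130)&(abs(lx)<24)).items():
        if s.sum()>5: print(n,nm,s.sum(),'y',np.percentile(ly[s],[2,98]).round(1),'x',np.percentile(lx[s],[2,98]).round(1),'z',np.percentile(q[s,2],[2,50,98]).round(1))
s=r.sense(); print(s['tool_pos'],(s['tool_pos'][:2]-c)@np.c_[ex,ey])
E
```

```text
time: 18.55
tool_pos: [562.3, 74.9, 104.6]
tcp_rot: [-179.7, 0.1, 80.5]
ft_force: [0.4, 0.1, 0.5]
finger_gap: 85.5
grip_force: 0.0
time: 19.22
tool_pos: [532.6, -116.1, 157.5]
tcp_rot: [179.9, 0.0, 80.5]
ft_force: [1.0, -0.1, -0.3]
finger_gap: 85.5
grip_force: 0.0
time: 19.88
tool_pos: [529.8, -134.2, 157.3]
tcp_rot: [180.0, -0.0, 31.9]
ft_force: [0.7, 0.2, 0.2]
finger_gap: 60.1
grip_force: 0.0
time: 20.55
tool_pos: [529.9, -134.1, 157.1]
tcp_rot: [180.0, -0.0, -9.3]
ft_force: [-0.3, -0.0, -0.3]
finger_gap: 60.2
grip_force: 0.0
wrist can 5327 y [ 55.5 110.1] x [-28.2  27.9] z [ 76.9  98.8 115.3]
wrist tab 1488 y [-135.8 -116.9] x [-18.8  18.8] z [103.9 122.2 123.6]
top can 551 y [ 58.5 115.1] x [-28.6  27.6] z [ 91.8  99.8 115.9]
top tab 11 y [-129.5 -119.2] x [-20.4 -15.4] z [102.3 120.3 123.8]
scene can 334 y [ 60.1 116.8] x [-26.4  30.3] z [ 76.9  97.4 113.4]
scene tab 109 y [-134.6 -114. ] x [-16.6  22.2] z [100.8 119.  124.2]
[ 529.73769708 -134.07641219  156.72716975] [  -0.73975986 -124.40464262]
```

View pics/t_wrist.png

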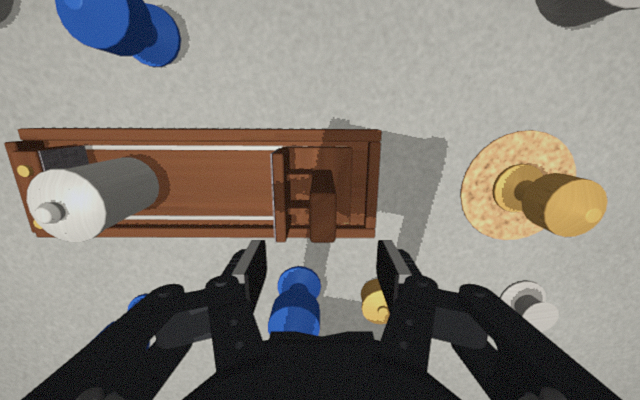

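The wrist view shows the canister upright near the stop (crop left) and the cup standing well inside the mat (around 517,187 on the mat). The fence tab is at (322,205). Tab centre is at local y about -126 and the tool at -124.4. I'll shift 2 mm, descend and grip the tab.

```bash

python3 -m handwheel '[[0,0.002,0.015,0,0,0,0.06],[0,0,0.022,0,0,0,0.06],[0,0,0.022,0,0,0,0.06],[0,0,0.018,0,0,0,0.06],[0,0,0.006,0,0,0,0.06],[0,0,0,0,0,0,0.04],[0,0,0,0,0,0,0.025],[0,0,0,0,0,0,0.015]]' 40
python3 -m handwheel '[[0,0,0,0,0,0,0.015],[0,0,0,0,0,0,0.015],[0,0,0,0,0,0,0.015]]'
```

```text
time: 21.37
tool_pos: [530.5, -136.4, 75.1]
tcp_rot: [180.0, -0.1, -9.5]
ft_force: [0.2, 0.4, 0.7]
finger_gap: 24.3
grip_force: 0.0
time: 21.62
tool_pos: [530.6, -136.4, 75.3]
tcp_rot: [180.0, -0.2, -9.5]
ft_force: [-0.6, 2.1, 6.7]
finger_gap: 19.7
grip_force: 40.9
```

```bash

python3 -m handwheel '[[0,-0.006,0,0,0,0,0.015],[0,-0.012,0,0,0,0,0.015],[0,-0.016,0,0,0,0,0.015],[0,-0.018,0,0,0,0,0.015],[0,-0.018,0,0,0,0,0.015],[0,-0.018,0,0,0,0,0.015],[0,-0.016,0,0,0,0,0.015],[0,-0.012,0,0,0,0,0.015]]'
python3 -m handwheel '[[0,-0.008,0,0,0,0,0.015],[0,-0.004,0,0,0,0,0.015],[0,0,0,0,0,0,0.015],[0,0,0,0,0,0,0.015]]'
python3 - <<'E'
from w import *
s=r.sense(); c=np.array([551,-11.5]); a=np.radians(-9.5); ey=np.array([-np.sin(a),np.cos(a)]); print('y',(s['tool_pos'][:2]-c)@ey,'F',s['ft_force'][:2]@ey)
E
```

```text
time: 22.28
tool_pos: [549.9, -21.4, 75.4]
tcp_rot: [179.9, -0.2, -9.5]
ft_force: [-1.0, -3.6, 5.4]
finger_gap: 19.5
grip_force: 41.0
time: 22.62
tool_pos: [552.0, -9.1, 75.4]
tcp_rot: [-179.9, -0.2, -9.5]
ft_force: [0.5, 2.6, 5.7]
finger_gap: 19.5
grip_force: 41.0
y 2.4835028450759986 F 2.595915340484346
```

```bash

python3 -m handwheel '[[0,-0.003,0,0,0,0,0.015],[0,-0.003,0,0,0,0,0.015],[0,-0.002,0,0,0,0,0.015],[0,-0.002,0,0,0,0,0.015],[0,-0.002,0,0,0,0,0.015],[0,-0.002,0,0,0,0,0.015],[0,0,0,0,0,0,0.015]]'|sed -n '2p;4p'
python3 -m handwheel '[[0,-0.001,0,0,0,0,0.015],[0,-0.001,0,0,0,0,0.015],[0,0,0,0,0,0,0.015]]'|sed -n '2p;4p'
python3 -m handwheel '[[0,-0.001,0,0,0,0,0.015],[0,0,0,0,0,0,0.015]]'|sed -n '2p;4p'
```

```text
tool_pos: [554.1, 3.5, 75.4]
ft_force: [-1.5, -2.0, 5.8]
tool_pos: [554.4, 5.1, 75.4]
ft_force: [-1.8, -2.6, 5.8]
tool_pos: [554.5, 6.1, 75.4]
ft_force: [-3.2, -3.0, 6.0]
```

```bash
for i in 1; do
python3 -m handwheel '[[0,-0.001,0,0,0,0,0.015],[0,-0.001,0,0,0,0,0.015],[0,0,0,0,0,0,0.015]]'|sed -n '2p;4p'
python3 -m handwheel '[[0,-0.001,0,0,0,0,0.015],[0,0,0,0,0,0,0.015]]'|sed -n '2p;4p'
python3 -m handwheel '[[0,-0.0005,0,0,0,0,0.015],[0,0,0,0,0,0,0.015]]'|sed -n '2p;4p'
done
```

```text
tool_pos: [554.9, 8.1, 75.4]
ft_force: [-1.2, -3.7, 6.8]
tool_pos: [555.0, 9.0, 75.4]
ft_force: [-1.0, -3.5, 6.3]
tool_pos: [555.1, 9.5, 75.4]
ft_force: [-1.4, -3.4, 7.1]
```

Local y is about 21.4 with no rise in force yet. I'll keep to small steps.

```bash

python3 -m handwheel '[[0,-0.001,0,0,0,0,0.015],[0,0,0,0,0,0,0.015]]'|sed -n '2p;4p'
python3 -m handwheel '[[0,-0.0005,0,0,0,0,0.015],[0,0,0,0,0,0,0.015]]'|sed -n '2p;4p'
python3 -m handwheel '[[0,-0.0005,0,0,0,0,0.015],[0,0,0,0,0,0,0.015]]'|sed -n '2p;4p'
```

```text
tool_pos: [555.3, 10.5, 75.4]
ft_force: [-2.4, -3.6, 6.7]
tool_pos: [555.3, 10.9, 75.4]
ft_force: [-2.0, -4.4, 7.3]
tool_pos: [555.4, 11.4, 75.4]
ft_force: [-2.3, -3.9, 6.6]
```

```bash

python3 -m handwheel '[[0,-0.0005,0,0,0,0,0.015],[0,0,0,0,0,0,0.015]]'|sed -n '2p;4p'
python3 -m handwheel '[[0,-0.0005,0,0,0,0,0.015],[0,0,0,0,0,0,0.015]]'|sed -n '2p;4p'
python3 -m handwheel '[[0,-0.0005,0,0,0,0,0.015],[0,0,0,0,0,0,0.015]]'|sed -n '2p;4p'
```

```text
tool_pos: [555.5, 11.9, 75.3]
ft_force: [-2.0, -3.9, 7.0]
tool_pos: [555.6, 12.4, 75.4]
ft_force: [-1.4, -4.0, 6.8]
tool_pos: [555.6, 12.9, 75.3]
ft_force: [-2.3, -3.9, 7.0]
```

```bash

python3 -m handwheel '[[0,-0.0005,0,0,0,0,0.015],[0,0,0,0,0,0,0.015]]'|sed -n '2p;4p'
python3 -m handwheel '[[0,-0.0005,0,0,0,0,0.015],[0,0,0,0,0,0,0.015]]'|sed -n '2p;4p'
python3 -m handwheel '[[0,-0.0005,0,0,0,0,0.015],[0,0,0,0,0,0,0.015]]'|sed -n '2p;4p'
```

```text
tool_pos: [555.7, 13.4, 75.4]
ft_force: [-1.9, -4.0, 7.8]
tool_pos: [555.8, 13.9, 75.4]
ft_force: [-2.5, -4.3, 6.4]
tool_pos: [555.8, 14.0, 75.4]
ft_force: [-2.2, -6.5, 7.1]
```

```bash
python3 - <<'E'
from w import *
c=np.array([551,-11.5]); a=np.radians(-9.5); ex=np.array([np.cos(a),np.sin(a)]); ey=np.array([-np.sin(a),np.cos(a)])
for n in('wrist','scene'):
    C=cam(n); p,d=r.snapshot(n); cv2.imwrite(f'pics/u_{n}.png',p); q=pts(C,d).reshape(-1,3)
    dd=q[:,:2]-c; lx=dd@ex; ly=dd@ey; w=(abs(lx)<50)
    for nm,s in dict(can=w&(ly>60)&(ly<140)&(q[:,2]>70),stop=w&(ly>110)&(ly<160)&(q[:,2]>55)&(q[:,2]<70),plate=w&(ly<75)&(ly>40)&(q[:,2]>76)&(q[:,2]<90)).items():
        if s.sum()>5: print(n,nm,s.sum(),'y',np.percentile(ly[s],[2,50,98]).round(1),'x',np.percentile(lx[s],[2,98]).round(1),'z',np.percentile(q[s,2],[2,50,98]).round(1))
E
```

```text
wrist can 23166 y [ 61.   76.2 121.6] x [-19.3  29.3] z [ 73.6 142.4 184.6]
wrist stop 2360 y [126.9 139.2 151.3] x [-39.   40.7] z [56.  65.3 69.7]
wrist plate 233 y [66.5 70.5 74.8] x [-8.7 17.9] z [76.1 80.8 89.9]
scene can 2114 y [ 60.6  83.6 124.1] x [-44.8  43.3] z [ 73.4 436.4 515.5]
scene stop 242 y [117.5 140.8 153.3] x [-37.7  42.9] z [57.  63.4 68.9]
scene plate 8 y [62.4 67.1 69.7] x [-35.6  24.7] z [76.2 76.7 85.8]
```

The force starts to rise at local y about 26, so the canister now bears on the stop. I'll build up the push in small steps.

```bash

python3 -m handwheel '[[0,-0.0005,0,0,0,0,0.015],[0,0,0,0,0,0,0.015]]'|sed -n '2p;4p'
python3 -m handwheel '[[0,-0.0005,0,0,0,0,0.015],[0,0,0,0,0,0,0.015]]'|sed -n '2p;4p'
python3 -m handwheel '[[0,-0.0005,0,0,0,0,0.015],[0,0,0,0,0,0,0.015]]'|sed -n '2p;4p'
```

```text
tool_pos: [555.8, 14.0, 75.4]
ft_force: [-4.0, -8.9, 7.1]
tool_pos: [555.8, 14.0, 75.4]
ft_force: [-3.1, -10.7, 7.7]
tool_pos: [555.8, 14.0, 75.4]
ft_force: [-3.9, -12.9, 8.0]
```

The rise is about 2.2 N per 0.5 mm. I'll aim for about 28 N measured and hold.

```bash

python3 -m handwheel '[[0,-0.0005,0,0,0,0,0.015],[0,-0.0005,0,0,0,0,0.015],[0,-0.0005,0,0,0,0,0.015],[0,-0.0005,0,0,0,0,0.015],[0,0,0,0,0,0,0.015]]'|sed -n '2p;4p'
python3 -m handwheel '[[0,-0.0005,0,0,0,0,0.015],[0,-0.0005,0,0,0,0,0.015],[0,-0.0005,0,0,0,0,0.015],[0,0,0,0,0,0,0.015],[0,0,0,0,0,0,0.015]]'|sed -n '2p;4p'
python3 -m handwheel '[[0,0,0,0,0,0,0.015],[0,0,0,0,0,0,0.015],[0,0,0,0,0,0,0.015],[0,0,0,0,0,0,0.015],[0,0,0,0,0,0,0.015],[0,0,0,0,0,0,0.015],[0,0,0,0,0,0,0.015],[0,0,0,0,0,0,0.015]]'|sed -n '2p;4,6p'
```

```text
tool_pos: [555.8, 14.1, 75.4]
ft_force: [-6.4, -22.0, 9.7]
tool_pos: [555.8, 14.1, 75.4]
ft_force: [-9.0, -29.7, 10.8]
tool_pos: [555.8, 14.0, 75.4]
ft_force: [-9.0, -29.2, 10.2]
finger_gap: 19.3
grip_force: 42.0
```

Steady 30 N measured, about 27 N on the canister after friction. Hold a little longer, ease off to a few newtons, then open and retreat.

```bash

python3 -m handwheel '[[0,0,0,0,0,0,0.015],[0,0,0,0,0,0,0.015],[0,0,0,0,0,0,0.015],[0,0,0,0,0,0,0.015],[0,0,0,0,0,0,0.015],[0,0,0,0,0,0,0.015],[0,0,0,0,0,0,0.015],[0,0,0,0,0,0,0.015]]'|sed -n '2p;4p'
python3 -m handwheel '[[0,0.001,0,0,0,0,0.015],[0,0.001,0,0,0,0,0.015],[0,0.001,0,0,0,0,0.015],[0,0.001,0,0,0,0,0.015],[0,0.0005,0,0,0,0,0.015],[0,0,0,0,0,0,0.015]]'|sed -n '2p;4p'
```

```text
tool_pos: [555.9, 14.1, 75.4]
ft_force: [-8.2, -28.0, 10.8]
tool_pos: [555.8, 14.0, 75.4]
ft_force: [-3.8, -7.6, 6.8]
```

```bash

python3 -m handwheel '[[0,0,0,0,0,0,0.025],[0,0,0,0,0,0,0.035],[0,0,0,0,0,0,0.045],[0,0,0,0,0,0,0.05],[0,0,0,0,0,0,0.05],[0,0,-0.01,0,0,0,0.05],[0,0,-0.02,0,0,0,0.05],[0,0,-0.03,0,0,0,0.05]]'
python3 -m handwheel '[[0,0,-0.03,0,0,0,0.05],[0,0,-0.03,0,0,0,0.05],[0.0,0.03,0,0,0,0,0.05],[0,0.04,0,0,0,0,0.05],[0,0.04,0,0,0,0,0.05],[0,0.03,0,0,0,0,0.05],[0,0,0,0,0,0,0.05],[0,0,0,0,0,0,0.05]]'
python3 - <<'E'
from w import *
c=np.array([551,-11.5]); a=np.radians(-9.5); ex=np.array([np.cos(a),np.sin(a)]); ey=np.array([-np.sin(a),np.cos(a)])
C=cam('wrist'); p,d=r.snapshot('wrist'); q=pts(C,d).reshape(-1,3)
dd=q[:,:2]-c; lx=dd@ex; ly=dd@ey; w=(abs(lx)<50)
for nm,s in dict(lid=w&(ly>60)&(ly<140)&(q[:,2]>88)&(q[:,2]<100),knob=w&(ly>60)&(ly<140)&(q[:,2]>108)&(q[:,2]<122),stop=w&(ly>110)&(ly<160)&(q[:,2]>60)&(q[:,2]<70),plate=w&(ly<75)&(ly>40)&(q[:,2]>78)&(q[:,2]<88),tab=w&(ly<45)&(ly>5)&(q[:,2]>115)&(q[:,2]<128)).items():
    if s.sum()>5: print(nm,s.sum(),'y',np.percentile(ly[s],[2,98]).round(1),'x',np.percentile(lx[s],[2,98]).round(1),'z',np.percentile(q[s,2],[2,50,98]).round(1))
s=r.snapshot('scene')[0][130:290,200:400]; cv2.imwrite('pics/final.png',np.hstack([cv2.resize(p,(480,300)),cv2.resize(s,(310,248),interpolation=cv2.INTER_CUBIC)[:248] if 0 else cv2.resize(s,(320,300),interpolation=cv2.INTER_CUBIC)]))
E
```

```text
time: 29.63
tool_pos: [552.5, 16.1, 131.6]
tcp_rot: [180.0, 0.3, -9.5]
ft_force: [0.6, 0.5, -1.0]
finger_gap: 49.9
grip_force: 0.0
time: 30.3
tool_pos: [531.5, -123.7, 194.3]
tcp_rot: [-180.0, -0.0, -9.7]
ft_force: [-0.1, 0.4, -0.3]
finger_gap: 49.7
grip_force: 0.0
lid 1806 y [ 67.2 125.7] x [-30.2  28.6] z [90.  96.7 99.9]
knob 326 y [ 89.8 103.5] x [-8.   6.3] z [108.6 114.4 116.5]
stop 582 y [126.7 150.9] x [-41.   40.6] z [61.  65.4 69.6]
plate 190 y [68.1 74.7] x [-17.8  15.9] z [78.2 82.3 86.3]
tab 1149 y [14.6 33.4] x [-19.1  18.5] z [115.6 122.1 123.7]
```

View pics/final.png

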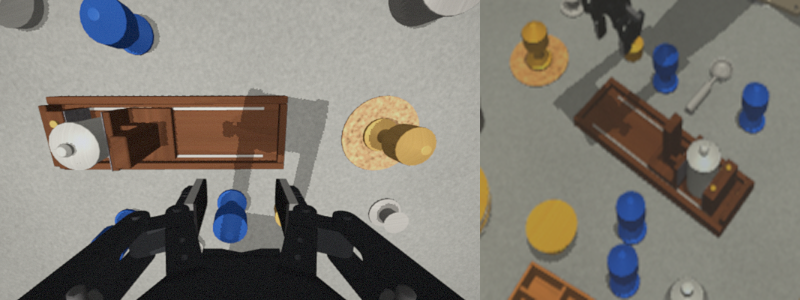

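The final picture shows the canister upright between fence and stop at (75,147). Measured along the cradle, the fence face is at about 68, the canister spans 67 to 127, and the stop is at 127. The cup stands inside the mat at (380,133), and the gripper is clear.

```bash
python3 -c "from bench import r; print(r.hand_in())"
```

```text
the job is handed in; nothing more can be done
None
```

The job is handed in at about 30 s: the cup stands on the mat, the canister is clamped upright between fence and stop after a steady push of about 27 N, and the other ware was not touched.

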